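Clamp the black sample jar in the jar mixer

ROBOT

A 6-joint arm with a two-finger parallel gripper is mounted at the origin on a cart in front of the work surface, level with it; the furniture and walls round the work are solid. World frame = base frame: x ahead of the robot, y to its left, z up, the work surface at z = 0. Lengths are in m, angles in degrees, forces in N, time in s.
With the tool pointing down it reaches from about 0.3 to 0.75 m from the base axis. Payload 8.5 kg.
Tool frame: the origin (TCP) lies midway between the tips of the shut fingers; the grasp point (between the pads) lies 19 mm behind it; z points along the fingers, y is the line along which they close (so a half turn about z gives the same grasp; the last joint's range is limited). The gripper opens to 85 mm and grips with 20 to 120 N. Pads are 22 mm wide; open, the fingers measure 114 mm over their backs; the gripper's body (76 mm by 85 mm) begins 54 mm behind the grasp point. The pads swing forward as they close: fully open they stand 13 mm farther back than shut.
Start: joints at [-12.336, 21.807, 74.336, -0, 83.858, -12.336], TCP at [0.55, 0, 0.231] pointing down, gripper open.
Joint ranges: [-178.18, 178.18], [-50.72, 133.34], [12.68, 142.11], [-81.47, 261.47], [9.98, 163.14], [-165.26, 165.26]. Speed limits (degrees/s): [136.94, 136.94, 180, 180, 180, 180].

INTERFACE

Orientations are given as a 3x3 rotation matrix whose columns are the frame's x, y, z axes.
In Python, from rig import env, viewer, recognise, pinpoint gives the robot as it stands.
- The arm moves only by the tool move_arm, never from a script. Its argument "plan" is text: rows parted by semicolons, each of 7 numbers parted by spaces: the shift along the tool's x, y, z in m, then the turn, a rotation vector about the tool's x, y, z in rad, then the finger opening in m, from 0 to 0.0854. A call has 1 to 12 rows; each row shifts and turns the commanded pose from where the row before left it, along the tool's axes as they then stand; what a row does not reach is not made up. A row lasts 1/8 s, in which the tool goes at most 62.5 mm and 10.7 degrees, less where a joint would pass 70% of its speed; a pose out of reach is approached as far as the arm can. A call is refused whole if a number of a shift passes 0.0625 or a number of a turn 0.188, either way. A call with a gripper value outside its range is refused whole. The fingers move at their own pace and stop on an object; "grip_force" is the grip in N (left out, the last holds). Time passes only in rows, so rows that do not move let the fingers close. It gives the time, the measured TCP pose, the force, the opening and the grip force at its end, in the units of the state.
- env.observe(): the state, without advancing time (a new reading comes with each control period).
- viewer.get_image(name): name is "scene" or "side" or "wrist"; returns (picture, depth): 384x512x3 uint8, red, green, blue; 384x512 float32, m along the optical axis (not along the pixel's ray), 0 where there is no reading.
- viewer.calibration(name): a dict with "fx", "fy", "cx", "cy" (pixels), "R" (3x3) and "t" (3): a world point X has camera coordinates R X + t. Camera axes: x right, y down, z forward; pixel columns grow to the right and rows downward; lengths in m; the calibration is good to about 2 mm. A picture is of the moment at which its call begins: read the wrist's pose just before it. calibration takes no time and is no camera call; for the wrist camera it gives the pose at the moment of the call.
- env.close_job(): hands the job in; it is judged then, once.
Trained networks look in the newest picture that a camera, given by its name, has taken for a name from the list of things; names that differ only in an ending like _2 or _b are one class to them, and where a whole thing is asked for, a point or a joint stands for the part that bears it (a point fixed in the world has none). Each returns a list of dicts, best first, with "conf" (0 to 1); they miss things now and then, are a little off and sometimes report something else, mostly with a low value. They report only what shows in the picture. A call takes as long as a camera call. They do not tell look-alikes from the thing itself.
- recognise(camera, name): "extent" ([centre column, centre row, width, height] in pixels, round what is visible of it).
- pinpoint(camera, name): "pixel" ([column, row] in pixels: a listed point, or the origin of a listed thing).
The state is a dict: "time_s": time; "q": joint angles; "qvel": joint speeds; "joint_efforts": joint torques, N m; "position": TCP position; "tool_rot": TCP orientation; "ft_force": force on the tool from outside, world axes, zero at the start; "wrist_torque": the same for the moment, N m; "grip_width": finger opening in m; "gripper_force": force on a finger pad.
Only numpy, scipy, OpenCV 4.12 (cv2) and the standard library are available. Lean on these libraries where they do the work, as an engineer would, in place of code of your own. Each camera call takes 0.05 s, during which the arm holds its last target. There are 200 camera calls.

TASK

Get the black sample jar ready for homogenising: stand it fully down in the round cup of the jar mixer and let go of it. Then push the red handle of the mixer's toggle clamp over by feel, gently, until it snaps past its centre and stays locked with the pad pressing on the jar's cap. Do not drop or ram the jar, do not force the handle against its stop, and leave the yellow jars where they stand.

Things in the scene. Friction and masses are not known exactly. Their poses are not given: they have to be found in the camera images.
- jar_black: the sample jar to clamp: black body, white ribbed screw cap, about 70 g, 55 mm tall; body 48 mm in diameter up to 42 mm, cap 52 mm in diameter from 42 to 55 mm (grip it round the cap). Origin: centre of its underside, z up. It stands on the desk among yellow ones
- jar_yellow_0: a yellow sample jar of the same size, not to be moved; origin at the centre of its underside
- jar_yellow_1: as jar_yellow_0
- jar_yellow_2: as jar_yellow_0
- mixer: the jar mixer, fixed: white housing 132 x 240 mm, aluminium deck 48 mm above the desk, black cup at its +y end, toggle clamp behind it. Origin: centre of its underside; +y runs from the clamp's handle to the cup, the display is on the -x side. In its frame (mm): cup axis (0, 80), arm pivot (0, 0, 126), handle pivot (0, -58, 142); the clamp moves in the plane x = 0, its frame 34 mm wide
- cup: the black cup that takes the jar: bore 51 mm, flared at the mouth to 57 mm, rim 20 mm above its floor. Origin: on its axis on the floor inside (52 mm above the desk), z up. A seated jar has its origin here, its cap top 55 mm above
- handle_pivot (a point): pivot of the clamp's handle, axes as the mixer's. The lever on it has a round red grip 18 mm thick, 50 to 118 mm from the pivot. Open, it stands 10 degrees past upright, leaning away from the cup; closing turns its free end away and down until about level. It sits on its hub up to 11 degrees off either way, differently on each clamp: where it is, passes centre and stops must be felt
- toggle (a joint): turn of the handle's hub, rad: 0 open (start), 1.40 dead centre, 1.45 hard stop (locked). It turns easily (under 2 N 95 mm from the pivot, partly falling by its own weight) until the pad meets the cap of a seated jar 0.2 to 0.35 before centre; then 3 to 9 N, most about halfway, fading to nothing at centre; 0.02 past centre it snaps to the stop by itself. Over 15 N is forcing it
- clamp_pad: black rubber pad, 19 mm across, on a sprung spindle 80 mm out on the clamp arm; origin: centre of its pressing face. The spindle is set by hand up to 1.7 mm higher or lower; it presses a clamped jar with about 15 to 28 N. Open, the arm (90 mm long, 11 mm thick) stands upright with the pad 210 mm above the desk and 60 mm clear of the cup's axis
Mind the look-alikes: they are no part of the job. Leave any orange look-alike of the jar_black alone.

How it is judged:
By the outcome, as a careful person would: the job done as asked, in the order asked, and still so for the second after the job is handed in, with the robot touching nothing.
It also fails if it takes over 72 s, if anything falls off the work surface, if the arm or the gripper's body presses on something with over 40 N, if the wrist force passes 120 N, or if a joint passes its speed limit or range.

## Working session

There is one attempt and no reset: what is moved stays moved. The work goes in short steps, Python scripts to look and compute and a tool call to move; the robot and the scene stay as the last step left them, time stands still between calls to the robot, and variables do not carry over. Pictures are saved under pics/ and viewed, at most 13 in all, crops included, and the job is handed in when it is done.

Besides the shell and the picture viewer there is one more tool, called after "Call:" in YAML: its name, and indented under it one key for each argument. move_arm: Moves the arm, as the interface text tells. Its arguments: {"type":"object","properties":{"plan":{"type":"string"},"grip_force":{"type":"number"}},"required":["plan"]}

```bash
mkdir -p pics; ls; cat > h.py <<'E'
import numpy as np, cv2
from rig import env, viewer, recognise, pinpoint
def world(cal,px,depth):
    c=np.array([(px[0]-cal['cx'])/cal['fx']*depth,(px[1]-cal['cy'])/cal['fy']*depth,depth])
    return np.array(cal['R']).T@(c-np.array(cal['t']))
def onz(cal,px,z):
    R=np.array(cal['R']);o=-R.T@np.array(cal['t'])
    d=R.T@np.array([(px[0]-cal['cx'])/cal['fx'],(px[1]-cal['cy'])/cal['fy'],1])
    return o+d*(z-o[2])/d[2]
E
python3 - <<'E'
from h import *
ims=[]
for n in ['scene','side']:
    im,d=viewer.get_image(n);ims.append(im);np.save(n+'.npy',d);cal=viewer.calibration(n)
    cv2.imwrite(n+'.png',im[:,:,::-1])
    R=np.array(cal['R']);print(n,cal['fx'],cal['fy'],cal['cx'],cal['cy'],(-R.T@np.array(cal['t'])).round(3),R[2].round(2))
    for nm in ['jar_black','mixer','cup','handle_pivot','clamp_pad','toggle']:
        for r in pinpoint(n,nm)[:5]: 
            u,v=np.round(r['pixel']).astype(int); print('pin',nm,round(r['conf'],2),np.round(r['pixel'],1),onz(cal,r['pixel'],{'cup':.052,'handle_pivot':.142,'clamp_pad':.21}.get(nm,0)).round(3))
big=np.vstack(ims)
cv2.imwrite('pics/a.png',cv2.resize(ims[0],(800,600),interpolation=cv2.INTER_CUBIC)[:,:,::-1])
cv2.imwrite('pics/b.png',cv2.resize(ims[1],(800,600),interpolation=cv2.INTER_CUBIC)[:,:,::-1])
E
```

```text
pics
scene 441.68264067211226 441.68264067211226 266.30661096400047 190.47207337975564 [-0.321 -0.501  0.664] [ 0.7   0.55 -0.47]
pin jar_black 0.9 [286.8 216.1] [0.583 0.132 0.   ]
pin jar_black 0.84 [253.8 209.9] [0.552 0.231 0.   ]
pin jar_black 0.7 [187.7 241.6] [0.317 0.264 0.   ]
pin mixer 0.66 [336.1 256.8] [ 0.497 -0.081  0.   ]
pin cup 0.82 [308.1 229.8] [0.49  0.    0.052]
pin cup 0.56 [231.9 235.8] [0.352 0.135 0.052]
pin handle_pivot 0.6 [361. 216.] [ 0.493 -0.138  0.142]
pin clamp_pad 0.45 [330.9 184.4] [ 0.471 -0.067  0.21 ]Traceback (most recent call last):
  File "<stdin>", line 8, in <module>
ValueError: it knows: clamp_pad, cup, handle_pivot, jar_black, jar_yellow, mixer
```

```bash

python3 - <<'E'
from h import *
ims=[]
for n in ['scene','side']:
    im,d=viewer.get_image(n);ims.append(im);np.save(n+'.npy',d);cal=viewer.calibration(n)
    cv2.imwrite(n+'.png',im[:,:,::-1])
    R=np.array(cal['R']);print(n,(-R.T@np.array(cal['t'])).round(3),R[2].round(2))
    for nm in ['jar_black','jar_yellow','mixer','cup','handle_pivot','clamp_pad']:
        for r in pinpoint(n,nm)[:5]: 
            print('pin',nm,round(r['conf'],2),np.round(r['pixel'],1),onz(cal,r['pixel'],{'cup':.052,'handle_pivot':.142,'clamp_pad':.21}.get(nm,0)).round(3))
cv2.imwrite('pics/a.png',cv2.resize(ims[0],(800,600),interpolation=cv2.INTER_CUBIC)[:,:,::-1])
cv2.imwrite('pics/b.png',cv2.resize(ims[1],(800,600),interpolation=cv2.INTER_CUBIC)[:,:,::-1])
E
```

```text
scene [-0.321 -0.501  0.664] [ 0.7   0.55 -0.47]
pin jar_black 0.8 [189.9 239.9] [0.326 0.265 0.   ]
pin jar_black 0.75 [287.2 216.4] [0.582 0.13  0.   ]
pin jar_black 0.69 [252.2 208.5] [0.556 0.24  0.   ]
pin jar_yellow 0.92 [233.3 236.1] [0.41  0.186 0.   ]
pin jar_yellow 0.9 [206.8 210.9] [0.463 0.338 0.   ]
pin jar_yellow 0.61 [226.4 196.3] [0.565 0.353 0.   ]
pin mixer 0.75 [335.1 259.9] [ 0.485 -0.086  0.   ]
pin cup 0.93 [308.2 232.2] [ 0.481 -0.006  0.052]
pin handle_pivot 0.88 [361.4 219.6] [ 0.479 -0.146  0.142]
pin clamp_pad 0.45 [332.5 183.9] [ 0.475 -0.068  0.21 ]
side [ 0.343 -0.772  0.725] [ 0.1   0.83 -0.55]
pin jar_black 0.66 [298.9 225.8] [0.57  0.142 0.   ]
pin jar_black 0.61 [222.2 209.1] [0.334 0.27  0.   ]
pin jar_black 0.59 [290.4 209.6] [0.56  0.233 0.   ]
pin jar_yellow 0.78 [256.3 197.1] [0.456 0.325 0.   ]
pin jar_yellow 0.62 [287.3 190.7] [0.572 0.351 0.   ]
pin jar_yellow 0.54 [248.9 221.7] [0.416 0.186 0.   ]
pin mixer 0.74 [285.9 275.5] [ 0.49  -0.065  0.   ]
pin cup 0.46 [284.4 247.2] [ 0.495 -0.011  0.052]
pin handle_pivot 0.72 [295.  254.5] [ 0.494 -0.141  0.142]
pin clamp_pad 0.42 [290.8 211.4] [ 0.497 -0.066  0.21 ]
```

View pics/a.png

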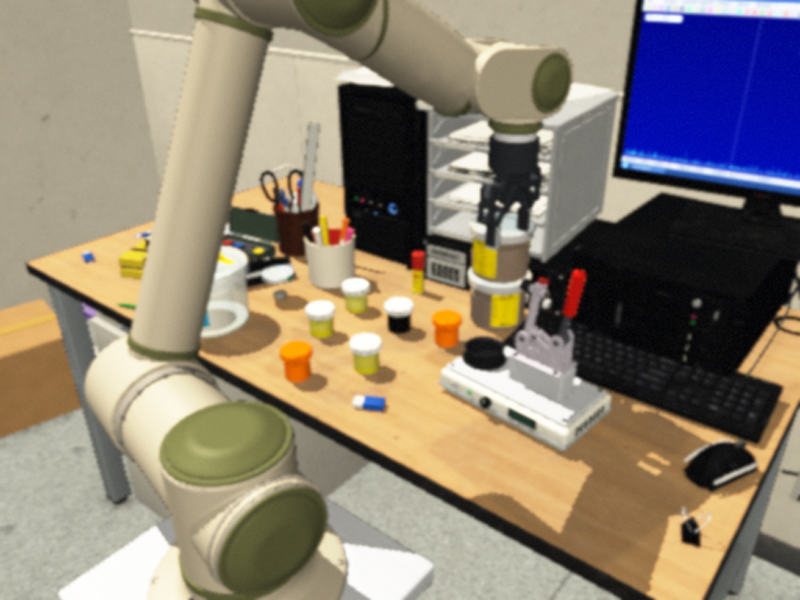

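View pics/b.png

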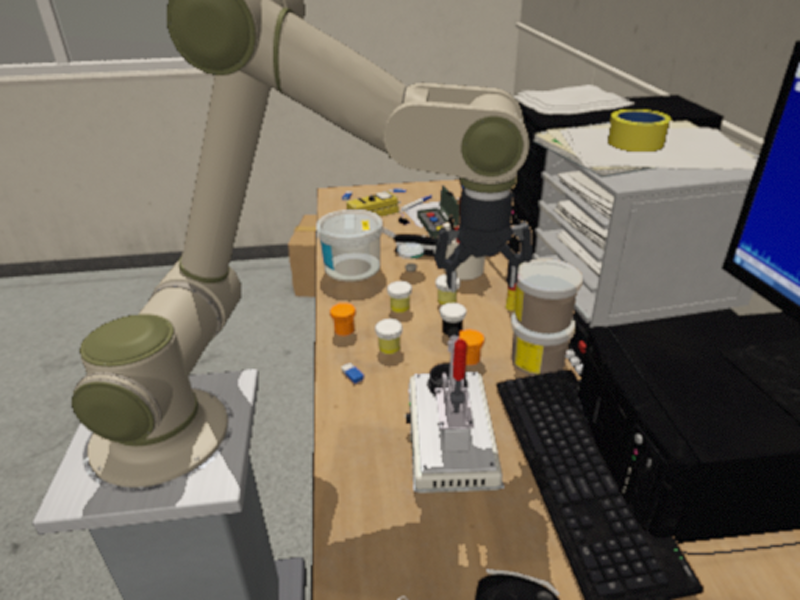

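Scene picture: black jar at about (254,200) in camera pixels. Yellow jars are at (233,228), (206,205) and (227,190), orange look-alikes at (189,232) and (286,210). The mixer is at about (335,250) with its red handle at (368,188), and the container stack is behind the gripper. The side picture agrees.

```bash

python3 - <<'E'
from h import *
s=env.observe();print(s['time_s'],s['position'],np.round(s['tool_rot'],3),s['grip_width'],s['ft_force'])
im,d=viewer.get_image('wrist');cal=viewer.calibration('wrist')
R=np.array(cal['R']);print((-R.T@np.array(cal['t'])).round(3),R.round(2))
for nm in ['jar_black','jar_yellow','mixer','cup','handle_pivot','clamp_pad']:
    for r in pinpoint('wrist',nm)[:5]: 
        print('pin',nm,round(r['conf'],2),np.round(r['pixel'],1),onz(cal,r['pixel'],{'cup':.052,'handle_pivot':.142,'clamp_pad':.21}.get(nm,0)).round(3))
cv2.imwrite('pics/c.png',im[:,:,::-1])
# cloud: height map from scene+side
H={}
for n in ['scene','side']:
    d=np.load(n+'.npy');c=viewer.calibration(n)
    v,u=np.mgrid[0:384,0:512];m=d>0
    P=np.stack([(u-c['cx'])/c['fx']*d,(v-c['cy'])/c['fy']*d,d],-1)[m]
    W=(P-np.array(c['t']))@np.array(c['R'])
    for p in W:
        if .3<p[0]<.8 and -.3<p[1]<.45 and .0<p[2]<.35:
            k=(int(p[0]/.025),int((p[1]+.3)/.025));H.setdefault(k,[]).append(p[2])
print('y->',[int(1000*(-.3+.025*j)) for j in range(0,30,5)])
for i in range(12,32): print(int(i*25),' '.join('%3d'%(1000*np.percentile(H[i,j],97)) if (i,j) in H else '  .' for j in range(30)))
E
```

```text
1.0 [5.49967244e-01 1.19234586e-05 2.31309309e-01] [[-0.  1. -0.]
 [ 1.  0.  0.]
 [ 0. -0. -1.]] 0.08482227708101647 [ 0.14997114 -0.22187829 -0.13914786]
[0.551 0.073 0.374] [[ 1.   -0.   -0.  ]
 [-0.   -0.96  0.28]
 [-0.   -0.28 -0.96]]
pin jar_black 0.73 [274.   34.7] [0.566 0.128 0.   ]
pin jar_black 0.4 [181.1 351.4] [ 0.448 -0.259  0.   ]
pin jar_yellow 0.17 [208.1 167.3] [ 0.494 -0.009  0.   ]
pin mixer 0.88 [210.9 218.9] [ 0.495 -0.07   0.   ]
pin cup 0.84 [206.1 167.8] [0.5   0.002 0.052]
pin handle_pivot 0.73 [183.5 351.3] [ 0.489 -0.133  0.142]
pin clamp_pad 0.7 [159.  336.6] [ 0.493 -0.062  0.21 ]
y-> [-300, -175, -49, 75, 200, 325]
300   2   1   1   1   1   2   2   2   2   2   2   2   3   2   2   2  12  11   2   2   2  55  57  56   3   2   2   2   2   2
325   2   2   2   2   2   2   1   2   2   2   2   2   2   1   2  13  13  12   2   2   2  56  57  56   2   2   3   2   2   3
350   2   1   2   1   2   2   1   2   1   2   2   1   2   2   2  12  11   2   2   2   2   3  53   1   2   2   1   2   3 114
375   1   1   2   2   2   2   2   1   2   1   1   3   2   2   2   2   2   2
[... 1332 characters left out ...]
  33  33  33 197 198 198 199 199 115   2   2   2   2   2   3   3   2   2  18 101
675  34  34  36  35  35  35  35  35  35  35  35  36  35 198 198 199 199 199 200   2   1   1   2  84  77   2   3   3   2   4
700 173 174 174 174 174 175 174 173 172 170 169  37  38 198 198 198 199 200 200   2   2   2   1  85  84   3   1   2   2   2
725 177 177 177 177 177 176 177 177 177 177 176  37  39 197 199 199 200 199 313 313 313 313 314 317 340 339 340 237 315 311
750 174 174 174 174 174 174 174 174 174 174 174 104 104 340 314 314 315 323 321 321 320 319 319 338 345 329 343 339 342 343
775 174 174 174 174 174 174 174 174 174 174 174 106 106 343 329 330 328 327 325 323 322 321 320 329 342   . 342   .   1   .
```

View pics/c.png

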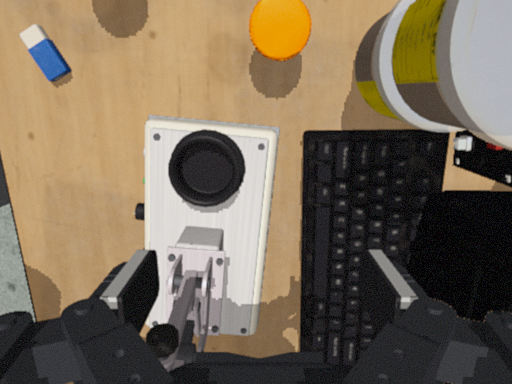

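Wrist view: cup at about (207,168), an orange look-alike at (280,27), the clamp at (190,290) and the handle's tip at (163,340). The mixer is turned a few degrees.

```bash
cat >> h.py <<'E'
def cloud(n):
    im,d=viewer.get_image(n);c=viewer.calibration(n)
    v,u=np.mgrid[0:384,0:512]
    P=np.stack([(u-c['cx'])/c['fx']*d,(v-c['cy'])/c['fy']*d,d],-1)
    W=(P-np.array(c['t']))@np.array(c['R']);W[d<=0]=np.nan
    return im,W,c
def circ(p):
    A=np.c_[2*p,np.ones(len(p))];s=np.linalg.lstsq(A,(p**2).sum(1),rcond=None)[0]
    return s[:2],np.sqrt(s[2]+s[0]**2+s[1]**2)
E
python3 - <<'E'
from h import *
for n in ['wrist','scene','side']:
    im,W,c=cloud(n)
    X,Y,Z=W[...,0],W[...,1],W[...,2]
    m=(abs(Z-.072)<.004)&(np.hypot(X-.495,Y)<.06)
    p=W[m][:,:2];print(n,'rim',len(p),p.min(0).round(4),p.max(0).round(4),p.mean(0).round(4),circ(p))
    m=(abs(Z-.0485)<.003)&(X>.40)&(X<.58)&(Y<.05)&(Y>-.22)
    p=W[m][:,:2]
    if len(p)>50: print('deck',cv2.minAreaRect((p*1000).astype(np.float32)))
    m=(abs(Z-.055)<.004)&(np.hypot(X-.557,Y-.236)<.04)
    p=W[m][:,:2]
    if len(p)>10: print('cap',len(p),(p.min(0)+p.max(0))/2,p.max(0)-p.min(0))
    m=(Z>.165)&(Z<.28)&(X>.42)&(X<.56)&(Y<-.03)&(Y>-.25)&(im[...,0]>120)&(im[...,1]<60)
    q=W[m]
    if len(q): print('red',len(q),q.min(0).round(3),q.max(0).round(3),q.mean(0).round(3))
    if len(q)>20:
        q=q-q.mean(0);print(np.linalg.svd(q,full_matrices=False)[2][0].round(3))
E
```

```text
wrist rim 1569 [ 0.4679 -0.0599] [0.5337 0.0353] [ 4.993e-01 -4.000e-04] (array([ 0.49984106, -0.00358091]), np.float64(0.03178698056209723))
deck ((493.5475158691406, -75.59616088867188), (229.47531127929688, 113.6488037109375), 84.59613800048828)
scene rim 130 [ 0.4676 -0.0312] [0.5347 0.0337] [0.503  0.0038] (array([0.49960236, 0.00131583]), np.float64(0.030451232861587373))
deck ((491.39654541015625, -76.46014404296875), (229.71197509765625, 115.45213317871094), 85.14405059814453)
cap 138 [0.55335575 0.22467977] [0.05150413 0.05128814]
red 241 [ 0.475 -0.16   0.186] [ 0.492 -0.138  0.26 ] [ 0.481 -0.15   0.225]
[-0.016  0.127 -0.992]
side rim 68 [ 0.4697 -0.0306] [0.5345 0.0359] [0.4908 0.0075] (array([ 5.02360022e-01, -4.31050166e-04]), np.float64(0.030498756052838635))
deck ((494.3687438964844, -79.94820404052734), (226.31854248046875, 113.99200439453125), 84.51268005371094)
cap 125 [0.55489783 0.2231292 ] [0.05350382 0.04986471]
red 169 [ 0.478 -0.163  0.187] [ 0.494 -0.146  0.259] [ 0.485 -0.156  0.227]
[ 0.026 -0.125  0.992]
```

Call:
move_arm:
  plan: "0.044 0.001 -0.004 0 0 0 0.0854; 0.044 0.001 -0.004 0 0 0 0.0854; 0.044 0.001 -0.004 0 0 0 0.0854; 0.044 0.002 -0.004 0 0 0 0.0854; 0.044 0.002 -0.004 0 0 0 0.0854; 0 0 0 0 0 0 0.0854; 0 0 0 0 0 0 0.0854"

```text
time_s: 2.38
position: [0.5569, 0.2196, 0.2511]
tool_rot: [[-0.0, 1.0, -0.0], [1.0, 0.0, -0.0], [-0.0, -0.0, -1.0]]
ft_force: [0.7, 0.4, 0.3]
grip_width: 0.0852
gripper_force: 0.0
```

```bash

python3 - <<'E'
from h import *
s=env.observe();print(s['position'])
im,W,c=cloud('wrist')
X,Y,Z=W[...,0],W[...,1],W[...,2]
m=(abs(Z-.055)<.005)&(np.hypot(X-.555,Y-.225)<.045)
p=W[m][:,:2]
print('cap',len(p),(p.min(0)+p.max(0))/2,p.max(0)-p.min(0),p.mean(0),W[m][:,2].mean())
print(cv2.minEnclosingCircle((p*1000).astype(np.float32)))
cv2.imwrite('pics/d.png',im[:,:,::-1])
E
```

```text
[0.5569207  0.21964375 0.251122  ]
cap 2163 [0.55348303 0.22589894] [0.05409212 0.05458067] [0.55344189 0.22677745] 0.05483444385404433
((553.4002685546875, 225.8946533203125), 27.327381134033203)
```

View pics/d.png

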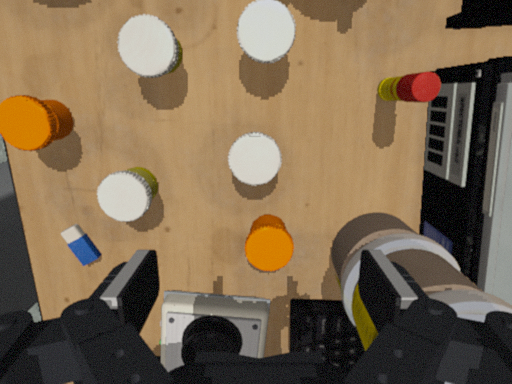

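The black jar's cap is at (255,158) in the wrist picture, world about (0.5535, 0.2257). Going down to it.

Call:
move_arm:
  plan: "0.006 -0.0032 0.04 0 0 0 0.0854; 0 0 0.05 0 0 0 0.0854; 0 0 0.05 0 0 0 0.0854; 0 0 0.045 0 0 0 0.0854; 0 0 0.025 0 0 0 0.0854; 0 0 0.015 0 0 0 0.0854; 0 0 0 0 0 0 0.0854; 0 0 0 0 0 0 0.06; 0 0 0 0 0 0 0.045; 0 0 0 0 0 0 0.045; 0 0 0 0 0 0 0.045; 0 0 0 0 0 0 0.045"
  grip_force: 30

```text
time_s: 3.92
position: [0.5543, 0.2261, 0.0276]
tool_rot: [[-0.0, 1.0, 0.002], [1.0, 0.0, 0.0], [0.0, 0.002, -1.0]]
ft_force: [-1.4, -1.0, 6.6]
grip_width: 0.0507
gripper_force: 30.9
```

Call:
move_arm:
  plan: "0 0 -0.01 0 0 0 0.045; 0 0 -0.03 0 0 0 0.045; 0 0 -0.04 0 0 0 0.045; 0 0 -0.04 0 0 0 0.045; 0 0 -0.04 0 0 0 0.045; 0 0 0 0 0 0 0.045; 0 0 0 0 0 0 0.045"

```text
time_s: 4.8
position: [0.5533, 0.226, 0.1858]
tool_rot: [[-0.0, 1.0, -0.001], [1.0, 0.0, -0.0], [-0.0, -0.001, -1.0]]
ft_force: [-0.4, -0.6, -0.9]
grip_width: 0.0503
gripper_force: 31.4
```

```bash

python3 - <<'E'
from h import *
s=env.observe();print(s['position'],s['ft_force'],s['grip_width'])
for n in ['wrist','scene','side']:
    im,W,c=cloud(n)
    X,Y,Z=W[...,0],W[...,1],W[...,2]
    P=s['position']
    # jar cap top: white pts; body: dark pts below
    lum=im.max(-1)
    m=(np.hypot(X-P[0],Y-P[1])<.03)&(lum>120)&(Z>.12)&(Z<.25)
    q=W[m]; 
    if len(q): print(n,'cap white',len(q),np.percentile(q,[2,50,98],axis=0).round(4))
    print(pinpoint(n,'jar_black')[:2])
    cv2.imwrite(n+'1.png',im[:,:,::-1])
a=cv2.imread('wrist1.png');b=cv2.imread('side1.png')[100:260,220:380]
cv2.imwrite('pics/e.png',np.hstack([cv2.resize(a[100:384],(400,300)) if 0 else a[:, :],cv2.resize(b,(384,384),interpolation=cv2.INTER_CUBIC)])[:, -800:])
E
```

```text
[0.55328071 0.22595764 0.18583112] [-0.36357733 -0.63638311 -0.91133617] 0.05025522578215249
wrist cap white 13898 [[0.5303 0.2046 0.2032]
 [0.5536 0.2311 0.2124]
 [0.5769 0.2525 0.2137]]
[{'pixel': [18.7, 130.4], 'conf': 0.98}, {'pixel': [257.4, 230.7], 'conf': 0.96}]
scene cap white 140 [[0.5268 0.1984 0.2001]
 [0.55   0.2124 0.2113]
 [0.5783 0.2396 0.2204]]
[{'pixel': [190.3, 238.2], 'conf': 0.94}, {'pixel': [285.7, 217.0], 'conf': 0.88}]
side cap white 173 [[0.5279 0.1979 0.1893]
 [0.5528 0.2141 0.2117]
 [0.5765 0.2439 0.2206]]
[{'pixel': [291.7, 170.8], 'conf': 0.83}, {'pixel': [222.8, 209.9], 'conf': 0.7}]
```

View pics/e.png

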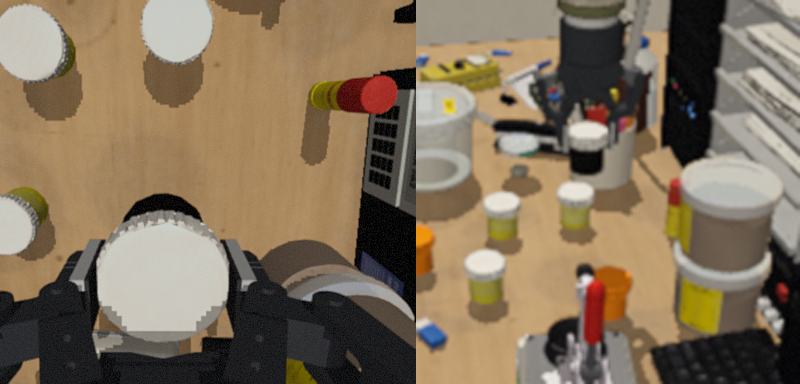

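The black jar is held level in the pads: cap at (165,270) in the crop, black body beneath, yellow jars undisturbed. Checking its tilt and centre in the hand.

```bash

python3 - <<'E'
from h import *
s=env.observe();P=s['position'];print(P)
im,W,c=cloud('wrist')
X,Y,Z=W[...,0],W[...,1],W[...,2]
m=(np.hypot(X-P[0],Y-P[1])<.04)&(im.max(-1)>110)&(Z>.207)&(Z<.219)
q=W[m]
for _ in range(3):
    A=np.c_[q[:,:2]-P[:2],np.ones(len(q))];k=np.linalg.lstsq(A,q[:,2],rcond=None)[0]
    r=q[:,2]-A@k;q=q[abs(r)<.0015]
print('plane slopes x,y,top z at TCP',k.round(4),len(q))
e=[]
for a in np.arange(-20,201,10):
    d=np.array([np.cos(np.radians(a)),np.sin(np.radians(a))]);t=q[:,:2]-P[:2]
    n=abs(t@[-d[1],d[0]])<.002
    e.append(P[:2]+d*np.percentile((t@d)[n],99.5))
e=np.array(e);print(circ(e),circ(e[4:-4]))
E
```

```text
[0.55361829 0.22595813 0.18563153]
plane slopes x,y,top z at TCP [-0.0013 -0.0074  0.213 ] 12361
(array([0.55417554, 0.22739092]), np.float64(0.026202636968461753)) (array([0.55425988, 0.21971168]), np.float64(0.03248489170053185))
```

Call:
move_arm:
  plan: "-0.02 -0.004 -0.015 0 0 0 0.045; -0.045 -0.004 -0.015 0 0 0 0.045; -0.05 0 0 0 0 0 0.045; -0.05 0 0 0 0 0 0.045; -0.04 0 0 0 0 0 0.045; -0.011 0 0 0 0 0 0.045; 0 0 0 0 0 0 0.045; 0 0 0 0 0 0 0.045"

```text
time_s: 6.15
position: [0.5457, 0.0109, 0.2165]
tool_rot: [[-0.001, 1.0, 0.0], [1.0, 0.001, 0.0], [0.0, 0.0, -1.0]]
ft_force: [0.4, -0.4, -0.3]
grip_width: 0.05
gripper_force: 31.4
```

```bash

python3 - <<'E'
from h import *
s=env.observe();P=s['position'];print(P,s['time_s'],s['grip_width'])
im,W,c=cloud('wrist');cv2.imwrite('pics/f.png',im[:,:,::-1]);np.save('wf.npy',W)
X,Y,Z=W[...,0],W[...,1],W[...,2]
C=np.array([.5007,.002])
m=(abs(Z-.072)<.003)&(np.hypot(X-C[0],Y-C[1])<.045)
p=W[m][:,:2];print('rim z',np.median(W[m][:,2]))
for _ in range(4):
    t=p-C;a=np.degrees(np.arctan2(t[:,1],t[:,0]));o=[];inn=[]
    for k in range(-180,180,10):
        n=(a>=k)&(a<k+10)
        if n.sum()>8:
            r=np.hypot(*t[n].T);d=np.array([np.cos(np.radians(k+5)),np.sin(np.radians(k+5))])
            o.append(C+d*np.percentile(r,97));inn.append(C+d*np.percentile(r,3))
    co,ro=circ(np.array(o));ci,ri=circ(np.array(inn));print(len(o),co,ro,ci,ri);C=co
E
```

```text
[0.54567956 0.01088746 0.21654549] 6.15 0.0500380903845522
rim z 0.07123168285338802
31 [0.50080642 0.00237834] 0.032834794779173886 [0.50096317 0.00261392] 0.0272177982935747
31 [0.50080166 0.0023867 ] 0.032844395677852585 [0.50094208 0.00266089] 0.02718293248759828
31 [0.50080159 0.00238673] 0.03284449796651121 [0.50094192 0.00266116] 0.027182920476593136
31 [0.50080165 0.00238662] 0.03284445646447805 [0.50094211 0.00266099] 0.02718284517244414
```

View pics/f.png

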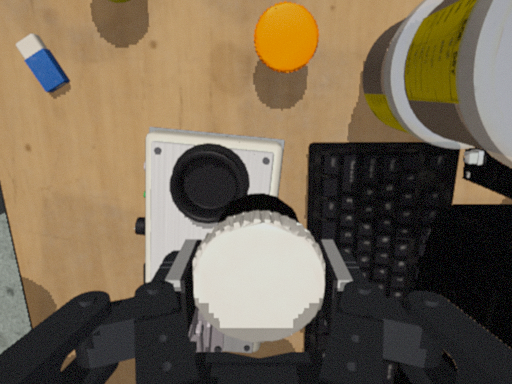

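Cup at (209,182) in the picture, mouth clear, world (0.5009, 0.0025). Moving the jar over it, to 8 mm above the rim.

Call:
move_arm:
  plan: "-0.003 -0.015 0 0 0 0 0.045; -0.003 -0.015 0 0 0 0 0.045; -0.0036 -0.0153 0.02 0 0 0 0.045; 0 0 0.04 0 0 0 0.045; 0 0 0.03 0 0 0 0.045; 0 0 0.018 0 0 0 0.045; 0 0 0 0 0 0 0.045; 0 0 0 0 0 0 0.045"

```text
time_s: 7.2
position: [0.501, 0.0008, 0.1092]
tool_rot: [[-0.001, 1.0, 0.001], [1.0, 0.001, -0.0], [-0.0, 0.001, -1.0]]
ft_force: [0.2, 0.1, -0.3]
grip_width: 0.0505
gripper_force: 31.4
```

Call:
move_arm:
  plan: "0.0004 -0.0005 0.006 0 0 0 0.045; 0 0 0.005 0 0 0 0.045; 0 0 0.004 0 0 0 0.045; 0 0 0 0 0 0 0.045"

```text
time_s: 7.7
position: [0.4999, 0.0008, 0.0931]
tool_rot: [[-0.0, 1.0, -0.0], [1.0, 0.0, 0.0], [0.0, -0.0, -1.0]]
ft_force: [-0.5, 0.7, -1.1]
grip_width: 0.0508
gripper_force: 31.4
```

Call:
move_arm:
  plan: "0 0 0.004 0 0 0 0.045; 0 0 0.003 0 0 0 0.045; 0 0 0.002 0 0 0 0.045; 0 0 0 0 0 0 0.045"

```text
time_s: 8.2
position: [0.4999, 0.0008, 0.0841]
tool_rot: [[-0.0, 1.0, -0.0], [1.0, 0.0, 0.0], [0.0, -0.0, -1.0]]
ft_force: [0.3, 0.1, -1.6]
grip_width: 0.0504
gripper_force: 31.4
```

Call:
move_arm:
  plan: "0 0 0.002 0 0 0 0.045; 0 0 0.001 0 0 0 0.045; 0 0 0.001 0 0 0 0.045; 0 0 0 0 0 0 0.045"

```text
time_s: 8.7
position: [0.5, 0.0008, 0.0803]
tool_rot: [[-0.0, 1.0, 0.0], [1.0, 0.0, -0.0], [-0.0, 0.0, -1.0]]
ft_force: [0.5, 1.2, -0.4]
grip_width: 0.0504
gripper_force: 31.4
```

Call:
move_arm:
  plan: "0 0 0.0007 0 0 0 0.045; 0 0 0.0007 0 0 0 0.045; 0 0 0 0 0 0 0.045"

```text
time_s: 9.07
position: [0.5, 0.0011, 0.0796]
tool_rot: [[-0.0, 1.0, 0.001], [1.0, 0.0, 0.0], [0.0, 0.001, -1.0]]
ft_force: [-1.4, 4.2, 8.2]
grip_width: 0.0506
gripper_force: 32.1
```

Floor felt at the expected height. Easing off, releasing and rising straight up.

Call:
move_arm:
  plan: "0 0 -0.0006 0 0 0 0.045; 0 0 0 0 0 0 0.053; 0 0 0 0 0 0 0.06; 0 0 0 0 0 0 0.0854; 0 0 0 0 0 0 0.0854; 0 0 -0.02 0 0 0 0.0854; 0 0 -0.04 0 0 0 0.0854; 0 0 -0.05 0 0 0 0.0854; 0.03 0 -0.05 0 0 0 0.0854; 0.03 0 -0.02 0 0 0 0.0854; 0 0 0 0 0 0 0.0854"

```text
time_s: 10.45
position: [0.5002, 0.0621, 0.261]
tool_rot: [[-0.002, 1.0, 0.003], [1.0, 0.002, -0.0], [-0.0, 0.003, -1.0]]
ft_force: [0.4, -0.4, 0.6]
grip_width: 0.0853
gripper_force: 0.0
```

```bash

python3 - <<'E'
from h import *
s=env.observe();P=s['position'];print(P,s['time_s'],s['grip_width'],s['ft_force'],s['q'])
for n in ['wrist','scene','side']:
    im,W,c=cloud(n);cv2.imwrite(n+'2.png',im[:,:,::-1])
    X,Y,Z=W[...,0],W[...,1],W[...,2]
    m=(np.hypot(X-.501,Y-.0025)<.03)&(Z>.095)&(Z<.118)&(im.max(-1)>110)
    q=W[m];print(n,len(q),np.median(q,0),np.percentile(q,[2,98],axis=0).round(4).tolist())
    A=np.c_[q[:,:2]-[.501,.0025],np.ones(len(q))]
    k=np.linalg.lstsq(A,q[:,2],rcond=None)[0];print(k.round(4))
    m=(Z>.165)&(Z<.28)&(X>.42)&(X<.56)&(Y<-.03)&(Y>-.25)&(im[...,0]>100)&(im[...,1]<60)
    q=W[m]
    if len(q)>20:
        o=q.mean(0);print('red',len(q),o.round(4),np.linalg.svd(q-o,full_matrices=False)[2][0].round(3),np.percentile(q,[1,99],axis=0).round(4).tolist())
    print('hp',[ (round(r['conf'],2),onz(c,r['pixel'],.142).round(4)) for r in pinpoint(n,'handle_pivot')[:1]])
a=cv2.imread('side2.png')[130:330,200:360];b=cv2.imread('scene2.png')[130:330,270:430]
cv2.imwrite('pics/g.png',np.hstack([cv2.resize(x,None,fx=2.5,fy=2.5,interpolation=cv2.INTER_CUBIC) for x in (a,b)]))
E
```

```text
[0.5002217  0.06205213 0.26095526] 10.45 0.08529201177298798 [ 0.36966904 -0.41357478  0.59547388] [-6.41046304e+00  1.58777820e+01  7.82952831e+01  3.14932144e-03
  8.56382380e+01 -6.55316930e+00]
wrist 2430 [0.50011349 0.00358748 0.10542192] [[0.4756, -0.0223, 0.0979], [0.5238, 0.0265, 0.1069]]
[-0.0015 -0.0396  0.1051]
hp []
scene 256 [ 0.49323992 -0.00303089  0.10582772] [[0.4735, -0.0252, 0.0962], [0.522, 0.0234, 0.1086]]
[0.0923 0.0502 0.1056]
red 253 [ 0.4808 -0.1501  0.2244] [-0.008  0.142 -0.99 ] [[0.4754, -0.16, 0.1869], [0.4892, -0.1373, 0.2574]]
hp [(0.66, array([ 0.4942, -0.1332,  0.142 ]))]
side 147 [ 0.49063689 -0.00422243  0.10621361] [[0.4757, -0.0259, 0.0958], [0.5056, 0.0226, 0.1086]]
[0.0743 0.1048 0.1065]
red 188 [ 0.4853 -0.1555  0.2249] [-0.004 -0.131  0.991] [[0.4787, -0.1618, 0.1824], [0.4938, -0.1461, 0.2578]]
hp [(0.86, array([ 0.4873, -0.1421,  0.142 ]))]
```

View pics/g.png

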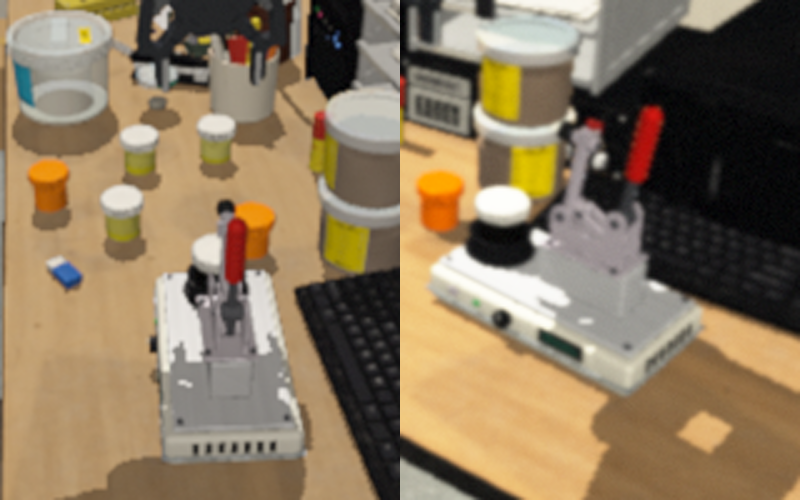

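Jar stands seated and released (left crop (210,255), right crop (503,210)); the arm is upright and the red handle leans back about 8°. Shutting the fingers and going behind the handle on its cup side.

Call:
move_arm:
  plan: "0 0 -0.004 0 0 0 0.04; -0.03 -0.002 0 0 0 0 0; -0.04 -0.002 0 0 0 0 0; -0.04 -0.003 0 0 0 0 0; -0.04 -0.003 0.006 0 0 0 0; -0.022 0 0.01 0 0 0 0; 0 0 0.011 0 0 0 0; 0 0 0 0 0 0 0; 0 0 0 0 0 0 0"
  grip_force: 40

```text
time_s: 11.88
position: [0.4902, -0.1105, 0.2369]
tool_rot: [[-0.001, 1.0, 0.0], [1.0, 0.001, -0.0], [-0.0, 0.0, -1.0]]
ft_force: [0.0, 0.1, -0.5]
grip_width: 0.0002
gripper_force: 0.0
```

```bash

python3 - <<'E'
from h import *
s=env.observe();print(s['position'],s['time_s'],s['grip_width'],s['ft_force'])
for n in ['scene','side']:
    im,W,c=cloud(n);cv2.imwrite(n+'3.png',im[:,:,::-1])
a=cv2.imread('side3.png')[120:280,220:380];b=cv2.imread('scene3.png')[100:260,290:450]
cv2.imwrite('pics/i.png',np.hstack([cv2.resize(x,None,fx=2.5,fy=2.5,interpolation=cv2.INTER_CUBIC) for x in (a,b)]))
E
```

```text
[ 0.49015384 -0.11045196  0.23691671] 11.875 0.0001881679599341541 [ 0.04737976  0.11140974 -0.46554196]
```

View pics/i.png

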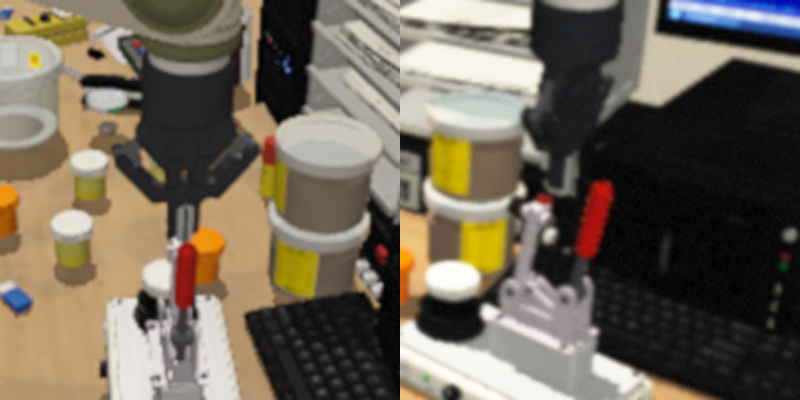

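Fingertip (565,185 in the right crop) stands clear on the cup side of the red grip (600,215). Feeling for contact.

Call:
move_arm:
  plan: "-0.007 -0.0006 0 0 0 0 0; -0.006 -0.0006 0 0 0 0 0; -0.004 -0.0004 0 0 0 0 0; -0.003 -0.0003 0 0 0 0 0; -0.003 -0.0003 0 0 0 0 0; 0 0 0 0 0 0 0"

```text
time_s: 12.72
position: [0.4878, -0.1344, 0.2365]
tool_rot: [[0.0, 1.0, -0.0], [1.0, -0.0, -0.0], [-0.0, -0.0, -1.0]]
ft_force: [-0.1, -1.0, -0.8]
grip_width: 0.0001
gripper_force: 0.0
```

Call:
move_arm:
  plan: "-0.0065 -0.0006 0.001 0 0 0 0; -0.0065 -0.0006 0.0015 0 0 0 0; -0.008 -0.0007 0.0026 0 0 0 0; -0.0078 -0.0007 0.003 0 0 0 0; -0.0074 -0.0007 0.0038 0 0 0 0; -0.007 -0.0006 0.0044 0 0 0 0; 0 0 0 0 0 0 0"

```text
time_s: 13.6
position: [0.4837, -0.1778, 0.2196]
tool_rot: [[0.001, 1.0, -0.001], [1.0, -0.001, 0.0], [0.0, -0.001, -1.0]]
ft_force: [0.7, 0.5, -0.6]
grip_width: 0.0002
gripper_force: 0.0
```

```bash
cat > look.py <<'E'
from h import *
import sys
s=env.observe();print(s['position'].round(4) if hasattr(s['position'],'round') else s['position'],s['time_s'],np.round(s['ft_force'],2))
for n in ['scene','side']:
    im,W,c=cloud(n);cv2.imwrite(n+'4.png',im[:,:,::-1])
    X,Y,Z=W[...,0],W[...,1],W[...,2]
    m=(Z>.1)&(Z<.28)&(X>.44)&(X<.53)&(Y<-.13)&(Y>-.3)&(im[...,0]>100)&(im[...,1]<60)
    q=W[m]
    if len(q)>20:
        o=q.mean(0);v=np.linalg.svd(q-o,full_matrices=False)[2][0];print('red',n,len(q),o.round(4),v.round(3),'phi',np.degrees(np.arctan2(np.hypot(*v[:2]),abs(v[2]))).round(1))
a=cv2.imread('side4.png')[120:280,220:380];b=cv2.imread('scene4.png')[120:280,290:450]
cv2.imwrite(sys.argv[1],np.hstack([cv2.resize(x,None,fx=2.5,fy=2.5,interpolation=cv2.INTER_CUBIC) for x in (a,b)]))
E
python3 look.py pics/j.png
```

```text
[ 0.4837 -0.1778  0.2196] 13.6 [ 0.7   0.47 -0.59]
red scene 238 [ 0.4763 -0.1917  0.2056] [ 0.032  0.679 -0.734] phi 42.8
red side 75 [ 0.4793 -0.2064  0.2175] [ 0.071 -0.524  0.849] phi 31.9
```

View pics/j.png

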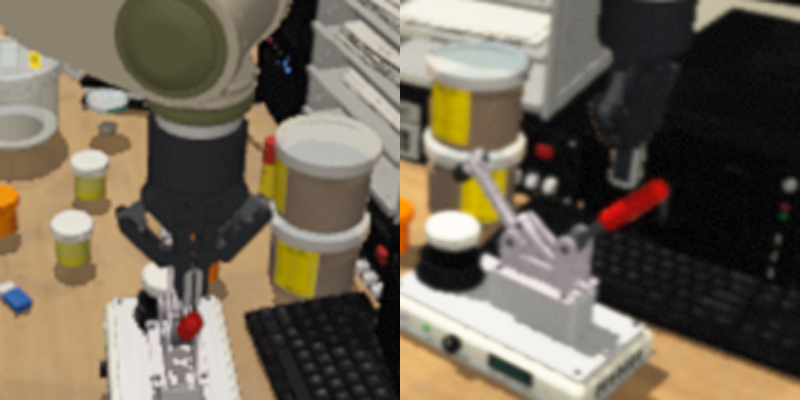

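The handle is following, at about 42° (right crop (635,205)), and the arm is coming over towards the jar. Carrying on round the arc.

Call:
move_arm:
  plan: "-0.0065 -0.0006 0.0046 0 0 0 0; -0.0065 -0.0006 0.005 0 0 0 0; -0.0055 -0.0005 0.006 0 0 0 0; -0.0053 -0.0005 0.0065 0 0 0 0; 0 0 0 0 0 0 0"

```text
time_s: 14.32
position: [0.4814, -0.2015, 0.1974]
tool_rot: [[0.001, 1.0, -0.001], [1.0, -0.001, 0.001], [0.001, -0.001, -1.0]]
ft_force: [-0.3, -0.2, -0.7]
grip_width: 0.0002
gripper_force: 0.0
```

```bash
python3 look.py k.png
```

```text
[ 0.4814 -0.2015  0.1974] 14.325 [-0.25 -0.21 -0.69]
red scene 243 [ 0.4751 -0.2085  0.1828] [ 0.064  0.893 -0.445] phi 63.6
red side 99 [ 0.4774 -0.2232  0.19  ] [-0.028 -0.918  0.395] phi 66.7
```

Call:
move_arm:
  plan: "-0.0024 -0.0002 0.004 0 0 0 0; -0.0024 -0.0002 0.0042 0 0 0 0; 0 0 0 0 0 0 0"

```text
time_s: 14.8
position: [0.4811, -0.2061, 0.1895]
tool_rot: [[0.0, 1.0, -0.001], [1.0, -0.0, 0.0], [0.0, -0.001, -1.0]]
ft_force: [-0.2, 0.1, 0.3]
grip_width: 0.0
gripper_force: 0.0
```

Call:
move_arm:
  plan: "-0.001 -0.0001 0.0023 0 0 0 0; -0.001 -0.0001 0.0023 0 0 0 0; 0 0 0 0 0 0 0"

```text
time_s: 15.18
position: [0.481, -0.208, 0.1851]
tool_rot: [[0.0, 1.0, -0.0], [1.0, -0.0, 0.0], [0.0, -0.0, -1.0]]
ft_force: [-0.6, 0.3, -1.3]
grip_width: -0.0002
gripper_force: 0.0
```

Call:
move_arm:
  plan: "-0.0008 -0.0001 0.0023 0 0 0 0; 0 0 0 0 0 0 0"

```text
time_s: 15.42
position: [0.4809, -0.2088, 0.1829]
tool_rot: [[-0.0, 1.0, -0.0], [1.0, 0.0, 0.0], [0.0, -0.0, -1.0]]
ft_force: [-0.4, 0.2, -0.4]
grip_width: -0.0001
gripper_force: 0.0
```

Call:
move_arm:
  plan: "-0.0007 -0.0001 0.0022 0 0 0 0; 0 0 0 0 0 0 0"

```text
time_s: 15.68
position: [0.4808, -0.2095, 0.1807]
tool_rot: [[0.0, 1.0, -0.0], [1.0, -0.0, 0.0], [0.0, -0.0, -1.0]]
ft_force: [-0.5, -0.0, -0.2]
grip_width: -0.0003
gripper_force: 0.0
```

Call:
move_arm:
  plan: "-0.0006 0 0.002 0 0 0 0; 0 0 0 0 0 0 0"

```text
time_s: 15.92
position: [0.4809, -0.2102, 0.1788]
tool_rot: [[0.0, 1.0, 0.0], [1.0, -0.0, -0.0], [-0.0, 0.0, -1.0]]
ft_force: [0.0, -0.6, -0.2]
grip_width: 0.0003
gripper_force: 0.3
```

Call:
move_arm:
  plan: "-0.0006 0 0.002 0 0 0 0; 0 0 0 0 0 0 0"

```text
time_s: 16.18
position: [0.481, -0.2109, 0.177]
tool_rot: [[0.0, 1.0, 0.0], [1.0, -0.0, -0.001], [-0.001, 0.0, -1.0]]
ft_force: [-1.0, -2.2, 2.2]
grip_width: 0.0002
gripper_force: 1.3
```

```bash
python3 look.py k.png
```

```text
[ 0.481  -0.2109  0.177 ] 16.175 [-1.01 -2.2   2.15]
red scene 241 [ 0.4746 -0.2134  0.169 ] [-0.087 -0.956  0.282] phi 73.6
red side 84 [ 0.4761 -0.2361  0.1775] [-0.074  0.97  -0.23 ] phi 76.7
```

Resistance begins: the pad has met the cap, with the handle at about 75°. Small steps from here.

Call:
move_arm:
  plan: "-0.0006 0 0.002 0 0 0 0; 0 0 0 0 0 0 0"

```text
time_s: 16.52
position: [0.481, -0.2116, 0.1751]
tool_rot: [[0.0, 1.0, 0.0], [1.0, -0.0, -0.001], [-0.001, 0.0, -1.0]]
ft_force: [-1.1, -2.0, 4.9]
grip_width: -0.0003
gripper_force: 2.1
```

Call:
move_arm:
  plan: "-0.0005 0 0.002 0 0 0 0; 0 0 0 0 0 0 0"

```text
time_s: 16.77
position: [0.481, -0.2123, 0.1733]
tool_rot: [[0.0, 1.0, 0.001], [1.0, -0.0, -0.001], [-0.001, 0.001, -1.0]]
ft_force: [-0.8, -1.6, 6.9]
grip_width: 0.0
gripper_force: 2.7
```

Call:
move_arm:
  plan: "-0.0005 0 0.0018 0 0 0 0; 0 0 0 0 0 0 0"

```text
time_s: 17.02
position: [0.481, -0.2129, 0.1717]
tool_rot: [[0.0, 1.0, 0.001], [1.0, -0.0, -0.002], [-0.002, 0.001, -1.0]]
ft_force: [-1.5, -1.9, 7.8]
grip_width: 0.0001
gripper_force: 3.3
```

Call:
move_arm:
  plan: "-0.0004 0 0.0018 0 0 0 0; 0 0 0 0 0 0 0"

```text
time_s: 17.27
position: [0.481, -0.2135, 0.17]
tool_rot: [[0.0, 1.0, 0.001], [1.0, -0.0, -0.002], [-0.002, 0.001, -1.0]]
ft_force: [-2.5, -2.4, 7.9]
grip_width: 0.0003
gripper_force: 3.7
```

Call:
move_arm:
  plan: "-0.0004 0 0.0018 0 0 0 0; 0 0 0 0 0 0 0"

```text
time_s: 17.52
position: [0.481, -0.214, 0.1683]
tool_rot: [[0.0, 1.0, 0.001], [1.0, -0.0, -0.003], [-0.003, 0.001, -1.0]]
ft_force: [-2.5, -3.4, 8.6]
grip_width: 0.0001
gripper_force: 3.9
```

Call:
move_arm:
  plan: "-0.0003 0 0.0018 0 0 0 0; 0 0 0 0 0 0 0"

```text
time_s: 17.77
position: [0.481, -0.2143, 0.1665]
tool_rot: [[0.0, 1.0, 0.001], [1.0, -0.0, -0.002], [-0.002, 0.001, -1.0]]
ft_force: [-2.4, -3.3, 9.1]
grip_width: -0.0001
gripper_force: 4.0
```

Call:
move_arm:
  plan: "-0.0002 0 0.0015 0 0 0 0; 0 0 0 0 0 0 0"

```text
time_s: 18.02
position: [0.481, -0.2147, 0.1651]
tool_rot: [[0.0, 1.0, 0.001], [1.0, -0.0, -0.003], [-0.003, 0.001, -1.0]]
ft_force: [-2.7, -3.1, 9.5]
grip_width: 0.0001
gripper_force: 4.1
```

Call:
move_arm:
  plan: "-0.0002 0 0.0015 0 0 0 0; 0 0 0 0 0 0 0"

```text
time_s: 18.27
position: [0.4811, -0.2149, 0.1635]
tool_rot: [[0.0, 1.0, 0.001], [1.0, -0.0, -0.003], [-0.003, 0.001, -1.0]]
ft_force: [-2.5, -2.9, 9.1]
grip_width: -0.0002
gripper_force: 3.9
```

Call:
move_arm:
  plan: "-0.0002 0 0.0015 0 0 0 0; 0 0 0 0 0 0 0"

```text
time_s: 18.52
position: [0.4811, -0.215, 0.1619]
tool_rot: [[0.0, 1.0, 0.001], [1.0, -0.0, -0.003], [-0.003, 0.001, -1.0]]
ft_force: [-1.5, -3.5, 7.3]
grip_width: 0.0003
gripper_force: 3.6
```

Past the peak and fading; smaller steps now.

Call:
move_arm:
  plan: "-0.0001 0 0.0013 0 0 0 0; 0 0 0 0 0 0 0"

```text
time_s: 18.77
position: [0.4812, -0.2151, 0.1606]
tool_rot: [[0.0, 1.0, 0.001], [1.0, -0.0, -0.002], [-0.002, 0.001, -1.0]]
ft_force: [-1.1, -3.3, 7.4]
grip_width: -0.0001
gripper_force: 3.3
```

Call:
move_arm:
  plan: "-0.0001 0 0.0012 0 0 0 0; 0 0 0 0 0 0 0"

```text
time_s: 19.02
position: [0.4812, -0.2152, 0.1593]
tool_rot: [[0.0, 1.0, 0.001], [1.0, -0.0, -0.002], [-0.002, 0.001, -1.0]]
ft_force: [-1.8, -4.0, 7.1]
grip_width: 0.0
gripper_force: 3.0
```

Call:
move_arm:
  plan: "0 0 0.0012 0 0 0 0; 0 0 0 0 0 0 0"

```text
time_s: 19.27
position: [0.4812, -0.2151, 0.1579]
tool_rot: [[0.0, 1.0, 0.001], [1.0, -0.0, -0.002], [-0.002, 0.001, -1.0]]
ft_force: [-0.5, -3.5, 6.0]
grip_width: -0.0001
gripper_force: 2.5
```

Call:
move_arm:
  plan: "0 0 0.0012 0 0 0 0; 0 0 0 0 0 0 0"

```text
time_s: 19.52
position: [0.4811, -0.2147, 0.1565]
tool_rot: [[0.0, 1.0, 0.001], [1.0, -0.0, -0.001], [-0.001, 0.001, -1.0]]
ft_force: [-0.4, -2.5, 4.1]
grip_width: 0.0001
gripper_force: 2.2
```

Call:
move_arm:
  plan: "0 0 0.0012 0 0 0 0; 0 0 0 0 0 0 0"

```text
time_s: 19.77
position: [0.4809, -0.2141, 0.1548]
tool_rot: [[0.0, 1.0, -0.0], [1.0, -0.0, 0.0], [0.0, -0.0, -1.0]]
ft_force: [0.4, -1.6, 2.7]
grip_width: 0.0001
gripper_force: 1.5
```

Call:
move_arm:
  plan: "0 0 0.0012 0 0 0 0; 0 0 0 0 0 0 0"

```text
time_s: 20.02
position: [0.4807, -0.2139, 0.1534]
tool_rot: [[-0.0, 1.0, -0.001], [1.0, 0.0, 0.001], [0.001, -0.001, -1.0]]
ft_force: [0.5, -0.1, 1.8]
grip_width: 0.0
gripper_force: 0.6
```

Call:
move_arm:
  plan: "0 0 0.001 0 0 0 0; 0 0 0 0 0 0 0"

```text
time_s: 20.27
position: [0.4806, -0.2138, 0.1524]
tool_rot: [[-0.0, 1.0, -0.001], [1.0, 0.0, 0.001], [0.001, -0.001, -1.0]]
ft_force: [0.1, -0.1, 0.4]
grip_width: -0.0004
gripper_force: 0.0
```

```bash
python3 look.py k.png
```

```text
[ 0.4806 -0.2138  0.1524] 20.275 [ 0.06 -0.07  0.41]
red scene 239 [ 0.4745 -0.2173  0.1461] [-0.086 -0.996  0.01 ] phi 89.4
red side 113 [ 0.4768 -0.24    0.1488] [-0.024  0.996  0.085] phi 85.1
```

Call:
move_arm:
  plan: "0 0 0.0008 0 0 0 0; 0 0 0 0 0 0 0"

```text
time_s: 20.62
position: [0.4808, -0.2141, 0.1519]
tool_rot: [[0.0, 1.0, -0.0], [1.0, -0.0, 0.0], [0.0, -0.0, -1.0]]
ft_force: [0.2, 0.3, -0.4]
grip_width: 0.0003
gripper_force: 0.0
```

Call:
move_arm:
  plan: "0 0 0.0008 0 0 0 0; 0 0 0 0 0 0 0"

```text
time_s: 20.88
position: [0.4808, -0.2142, 0.1512]
tool_rot: [[0.0, 1.0, -0.0], [1.0, -0.0, 0.0], [0.0, -0.0, -1.0]]
ft_force: [-0.7, -0.3, 0.4]
grip_width: 0.0
gripper_force: 0.0
```

```bash
python3 look.py pics/k.png
```

```text
[ 0.4808 -0.2142  0.1512] 20.875 [-0.66 -0.28  0.4 ]
red scene 243 [ 0.4743 -0.2169  0.1435] [-0.082 -0.996 -0.03 ] phi 88.3
red side 116 [ 0.477  -0.2391  0.1451] [ 0.005 -0.996 -0.092] phi 84.7
```

View pics/k.png

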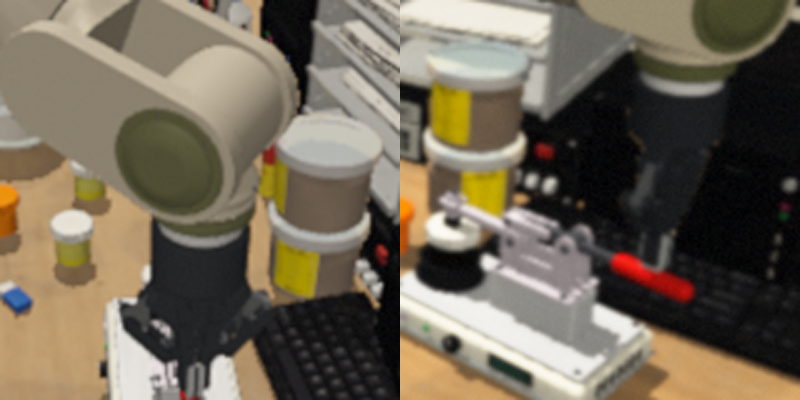

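The handle went about 0.04 rad further between the last two looks with no force on the finger: it has snapped. The pad sits on the cap (right crop (455,215)). Withdrawing upward and checking that it holds.

Call:
move_arm:
  plan: "0 0 -0.005 0 0 0 0; 0 0 -0.02 0 0 0 0; 0 0 -0.04 0 0 0 0; 0 0 -0.04 0 0 0 0; 0 0 -0.03 0 0 0 0; 0 0 0 0 0 0 0; 0 0 0 0 0 0 0; 0 0 0 0 0 0 0"

```text
time_s: 21.98
position: [0.4806, -0.214, 0.2851]
tool_rot: [[0.0, 1.0, -0.002], [1.0, -0.0, 0.001], [0.001, -0.002, -1.0]]
ft_force: [0.7, 0.3, 0.6]
grip_width: -0.0
gripper_force: 0.0
```

```bash
python3 look.py pics/l.png
```

```text
[ 0.4806 -0.214   0.2851] 21.975 [0.74 0.3  0.57]
red scene 268 [ 0.475  -0.2167  0.1435] [-0.083 -0.996 -0.026] phi 88.5
red side 183 [ 0.4782 -0.225   0.1465] [-0.081 -0.993 -0.085] phi 85.1
```

View pics/l.png

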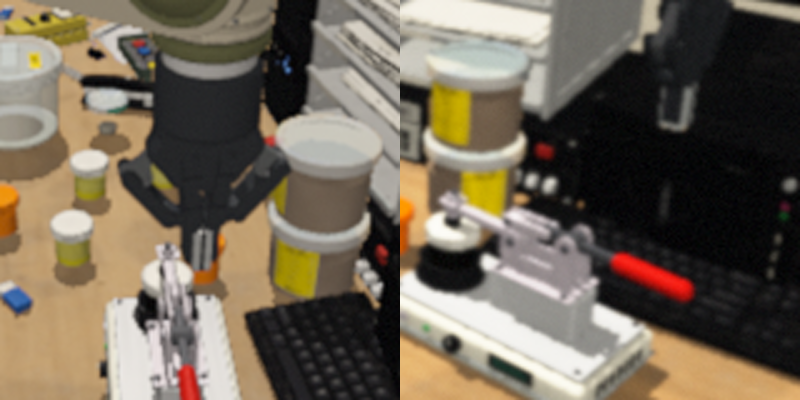

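The handle stays just past level ((650,278) in the right crop), the pad presses on the white cap at (453,225), and the arm is clear of everything. Handing in.

```bash
python3 -c "
from rig import env
print(env.close_job())"
```

```text
the job is handed in; nothing more can be done
None
```

The black jar is seated in the mixer cup and released, and the toggle clamp snapped past centre and stayed locked with its pad on the cap; wrist force stayed near 10 N while I pushed the handle. I handed the job in at about 22 s with the yellow jars left where they stood; no verdict came back.

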